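# Seat a spinner rotor on its drive key

### The arm

A 7-joint arm with a two-finger parallel gripper is mounted at the origin on the work surface; the furniture and walls round the work are solid. World frame = base frame: x ahead of the robot, y to its left, z up, the work surface at z = 0. Lengths are in m, angles in rad, forces in N, time in s.
With the tool pointing down it reaches from about 0.4 to 0.875 m from the base axis. Payload 19.3 kg.
Tool frame: the origin (TCP) lies at the very end of the fingers, on their centre line; the grasp point (between the pads) lies 19 mm behind it; z points along the fingers, y is the direction in which the jaws open and shut (so a half turn about z gives the same grasp; the last joint's range is limited). The gripper opens to 85 mm and grips with 20 to 120 N. Pads are 22 mm wide; open, the fingers measure 114 mm over their backs; the gripper's body (76 mm by 85 mm) begins 54 mm behind the grasp point. The pads swing forward as they close: fully open they stand 13 mm farther back than shut.
Start: joints at [-1.187, 0.521, -0.036, 1.599, 0.021, 1.021, -0.113], TCP at [0.274, 0.562, 0.231] pointing down, gripper open.
Joint ranges: [-2.91, 2.91], [-0.3, 2.13], [-1.5, 1.42], [0.17, 2.43], [-1.26, 4.41], [0.16, 1.93], [-2.52, 2.52]. Speed limits (rad/s): [1.89, 1.89, 2.39, 2.39, 3.01, 3.01, 3.01].

### API

Orientations are given as [roll, pitch, yaw] about the fixed x, y, z axes, in that order (R = Rz(yaw) Ry(pitch) Rx(roll)).
In Python, from workcell import bot gives the robot as it stands. The module is installed in compiled form; this text tells all that it offers.
- The arm moves only by the shell command python3 -m inch 'ROWS' [FORCE]. ROWS is JSON, a list of rows, each an object of numbers: "dx", "dy", "dz": the shift along the tool's x, y, z in mm; "rx", "ry", "rz": the turn, a rotation vector about the tool's x, y, z in rad; "hand": the closure, from -1 (fully open) to 1 (shut), so that 0 is half open. In form: [{"dx": .., "dy": .., "dz": .., "rx": .., "ry": .., "rz": .., "hand": ..}, ...]. A call has 1 to 10 rows; each row shifts and turns the commanded pose from where the row before left it, along the tool's axes as they then stand; what a row does not reach is not made up. A row lasts 1/10 s, in which the tool goes at most 50 mm and 8.59 degrees, less where a joint would pass 70% of its speed; a pose out of reach is approached as far as the arm can. A call with a gripper value outside its range is refused whole. The fingers move at their own pace and stop on an object; FORCE is the grip in N (left out, the last holds). Time passes only in rows, so rows that do not move let the fingers close. It gives the time, the measured TCP pose, the force and the opening at its end, in the units of the state.
- bot.observe(): the state, without advancing time (a new reading comes with each control period).
- bot.grab_frame(name): name is "side" or "top"; returns (picture, depth): 480x640x3 uint8, red, green, blue; 480x640 float32, m along the optical axis (not along the pixel's ray), 0 where there is no reading.
- bot.get_calibration(name): a dict with "vertical_fov" (degrees; the focal length in pixels is half the picture's height over the tangent of half this angle, whatever the lens; pixels are square), "cx", "cy" (the principal point, pixels), "k1" (the pictures are not rectified: a ray, as slopes to the right and down, at radius r is drawn at 1 + k1 r^2 times it, then the intrinsics apply), "origin" and "orientation" of the camera in the world. Camera axes: x right, y down, z forward; pixel columns grow to the right and rows downward; lengths in m; the calibration is good to about 2 mm. A picture is of the moment at which its call begins. get_calibration takes no time and is no camera call.
- bot.job_done(): hands the job in, once; it reports no verdict.
Trained networks look in the newest picture that a camera, given by its name, has taken for a name from the list of things; names that differ only in an ending like _2 or _b are one class to them, and where a whole thing is asked for, a point or a joint stands for the part that bears it (a point fixed in the world has none). Each returns a list of dicts, best first, with "score" (0 to 1); they miss things now and then, are a little off and sometimes report something else, mostly with a low value. They report only what shows in the picture. A call takes as long as a camera call.
- bot.trace(camera, target): "region" (480x640 bool, what is visible of it) and "box" ([left, top, right, bottom] in pixels, round what is visible of it).
- bot.tip_of(camera, target): "centre" ([row, column] in pixels: a listed point, or the origin of a listed thing).
The state is a dict: "clock": time; "qpos": joint angles; "qd": joint speeds; "joint_efforts": joint torques, N m; "position": TCP position; "tool_rot": TCP orientation; "force": force on the tool from outside, world axes, zero at the start; "moment": the same for the moment, N m; "grip_width": finger opening in m.
Only numpy, scipy, OpenCV 4.12 (cv2) and the standard library are available. Lean on these libraries where they do the work, as an engineer would, in place of code of your own. Each camera call takes 0.05 s, during which the arm holds its last target.

### The job

Of the two bench spinners, one has its rotor riding up on the drive key instead of sitting home like the other, its grip bar out of line with the two ribs on the plate beneath. Turn that rotor by its grip bar on its own shaft, without taking it off, until its keyway drops over the key and it sits fully home, then let go. Leave the other rotor and the white bottle as they are.

Things in the scene. Friction and masses are not known exactly. Their poses are not given: they have to be found in the camera images.
- rotor_a: Rotor to seat, loose, ~0.25 kg: grey disc 84 mm wide, 10-24 mm above origin (hub underside, on axis). Black grip bar on top along x: 56 long, 14 thick (y), 36-70 mm up, over a 26 mm neck. Keyway under the hub along x too, 12 wide, 10 high, bore 18; good either way round. Starts riding on the key at z 58 mm, turns easily; within 12 deg of the key's line it falls to 50 mm, once let go.
- spinner_a: Its spinner, fixed: white case 136 x 136 x 45 mm, metal drive plate 120 mm wide, top at 50 mm. Origin: underside centre, on the shaft axis. Fixed shaft 16 mm thick, 30 high on the plate, with a cross key along x at its foot (32 long, 5 wide, 8 high), hidden by the rotor. Two dark ribs on the plate beside the rotor, 45-58 mm from the axis along x, show the key's line. Display on the -x face.
- rotor_b: The other rotor, same shape, already home on the other spinner of the same kind: origin 50 mm above the worktop, so 8 mm lower than the raised one. Either spinner may be the left one; their axes are about 0.2 to 0.5 m apart.
- bottle: White plastic bottle with a spout cap, loose, 53 mm in diameter, 131 mm high, standing behind and between the spinners. Origin: centre of its underside.

How it is judged:
At the end, for the whole second after the job is handed in: The raised rotor is down on the drive plate of its own spinner (within 2.5 mm of home, level within about 3 degrees, bar within 17 degrees of the key's line) and at rest (z of rotor_a in the frame of spinner_a below 0.0525 m and horizontal distance between rotor_a and spinner_a below 0.005 m and angle between the x axis of rotor_a and the x axis of spinner_a, either way round below 0.3 rad and angle between rotor_a's own z axis and vertical below 0.06 rad and linear speed of rotor_a below 0.02 m/s); the robot touches nothing.
It fails at once if the rotor is taken off its shaft (raised more than 27 mm above its starting height) (z of rotor_a in the frame of spinner_a above 0.085 m).
It fails at once if the other rotor is moved by more than 5 mm (distance of rotor_b from where it was at the start of the episode above 0.005 m).
It fails at once if the bottle is moved by more than 20 mm or tipped (distance of bottle from where it was at the start of the episode above 0.02 m or angle between bottle's own z axis and vertical above 0.3 rad).
It also fails if it takes over 35 s, if anything falls off the work surface, if the arm or the gripper's body presses on something with over 40 N, if the wrist force passes 120 N, or if a joint passes its speed limit or range.

## Working session

There is one attempt and no reset: what is moved stays moved. The work goes in short steps, Python scripts to look and compute and a shell command to move; the robot and the scene stay as the last step left them, time stands still between calls to the robot, and variables do not carry over. Pictures are saved under pics/ and viewed, and the job is handed in when it is done.

```bash
mkdir -p pics
cat > h.py <<'E'
import numpy as np, cv2
from workcell import bot
def shot(c,n):
    p,d=bot.grab_frame(c); cv2.imwrite(f'pics/{n}.png',p[:,:,::-1]); np.savez(f'pics/{n}.npz',p=p,d=d); return p,d
from scipy.spatial.transform import Rotation as R
def world(c,rows,cols,depth):
    k=bot.get_calibration(c); f=240/np.tan(np.radians(k['vertical_fov'])/2)
    K=np.array([[f,0,k['cx']],[0,f,k['cy']],[0,0,1.]])
    uv=np.stack([np.ravel(cols),np.ravel(rows)],1).astype(float)
    n=cv2.undistortPoints(uv[:,None],K,np.array([k['k1'],0,0,0.]))[:,0]
    z=np.ravel(depth)
    P=np.c_[n*z[:,None],z]
    return P@R.from_euler('xyz',k['orientation']).as_matrix().T+np.array(k['origin'])
E
python3 - <<'E'
from h import *
for c in('top','side'):
    shot(c,c+'0'); print(bot.get_calibration(c))
    for t in('rotor_a','spinner_a','bottle'):
        for r in bot.trace(c,t)[:3]: print(c,t,r['score'],r['box'])
        for r in bot.tip_of(c,t)[:3]: print('  tip',r['score'],r['centre'])
print(bot.observe())
E
```

```text
{'vertical_fov': 47.931447375777715, 'cx': 322.1592501164099, 'cy': 234.4414845971191, 'k1': -0.0775494728480661, 'origin': array([0.37729728, 0.12257551, 1.00191974]), 'orientation': array([-2.99424486,  0.01927999, -1.58955301])}
top rotor_a 0.65 [391.9, 239.2, 438.0, 289.2]
top rotor_a 0.6 [196.6, 256.9, 247.2, 305.4]
  tip 0.66 [279.0, 224.9]
  tip 0.58 [263.2, 408.5]
top spinner_a 0.83 [184.4, 239.6, 267.4, 324.8]
  tip 0.58 [284.0, 226.9]
top bottle 0.89 [312.4, 186.6, 341.0, 222.9]
  tip 0.87 [213.5, 325.9]
{'vertical_fov': 45.26350727739065, 'cx': 321.32149017237015, 'cy': 242.13673864270106, 'k1': -0.12734034658449775, 'origin': array([0.07623079, 0.95120512, 0.51776812]), 'orientation': array([-2.03991485,  0.02768818, -2.67145238])}
side rotor_a 0.77 [294.5, 258.3, 330.4, 307.4]
side rotor_a 0.4 [366.3, 193.9, 374.0, 211.1]
  tip 0.83 [294.4, 304.3]
  tip 0.67 [212.5, 375.0]
side spinner_a 0.72 [250.6, 287.0, 362.1, 353.3]
  tip 0.84 [325.0, 308.4]
side bottle 0.4 [281.3, 216.4, 302.8, 245.3]
{'clock': 0.7, 'qpos': array([-1.18721992,  0.52137793, -0.03627861,  1.59948765,  0.02121197,
        1.02108958, -0.11282702]), 'qd': array([ 0.00074845, -0.00036664, -0.00049051,  0.00041274, -0.00197159,
        0.00017221,  0.00218072]), 'joint_efforts': array([-4.63585340e-03, -9.26657653e+01,  1.97471000e+00, -3.70230997e+01,
        1.76472258e-02,  1.63327266e-03, -9.78172193e-05]), 'position': array([0.27401414, 0.56173576, 0.23130921]), 'tool_rot': array([3.14156877e+00, 1.77621972e-05, 2.68773379e+00]), 'force': array([-0.5779014 ,  0.19087163,  0.17078618]), 'moment': array([ 0.04839572,  0.01100637, -0.03153306]), 'grip_width': 0.08544591274918412}
```

View pics/top0.png

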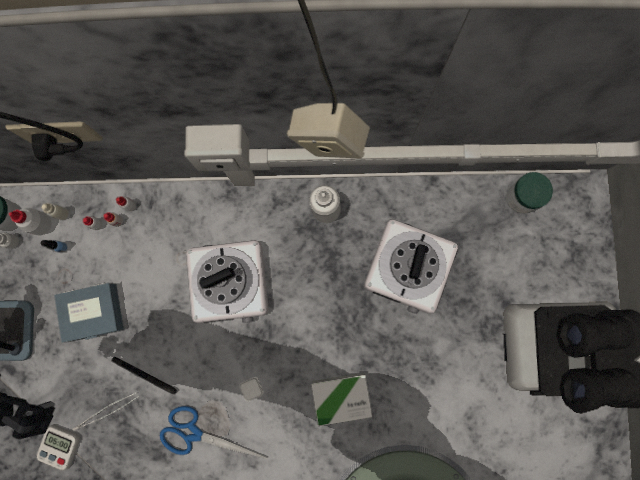

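View pics/side0.png

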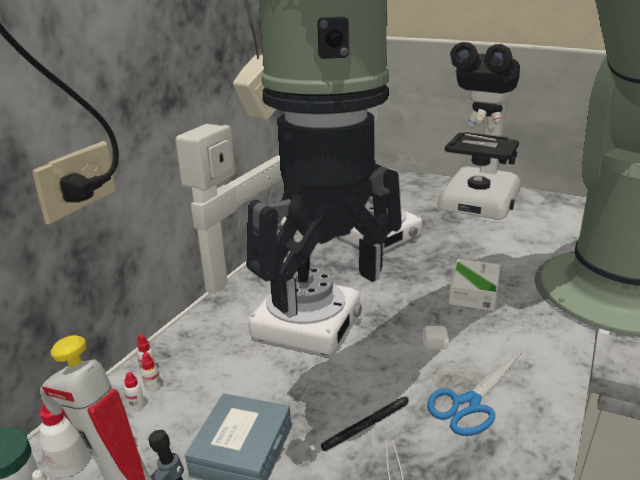

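Run:
```python
import numpy as np,cv2
a=cv2.imread('pics/top0.png'); 
o=np.hstack([cv2.resize(a[235:330,180:275],(400,400),interpolation=cv2.INTER_CUBIC),cv2.resize(a[220:315,365:460],(400,400),interpolation=cv2.INTER_CUBIC)])
cv2.imwrite('pics/zoom0.png',o)
```

```text
(no output)
```

View pics/zoom0.png

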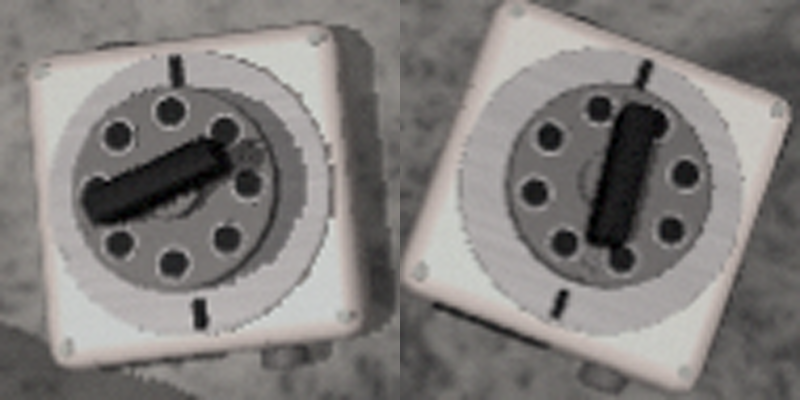

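The left spinner, at about (225,280) in the top picture, has its bar about 70° off its ribs, so it holds rotor_a. The right one, at about (412,265), is aligned. The bottle is at (325,203), and a wall box and rail stand behind the left spinner at about (215,150). Next I'll measure these.

```bash
cat > m.py <<'E'
from h import *
def measure(n,box,zr=(0.085,0.2)):
    z=np.load(f'pics/{n}.npz'); p,d=z['p'],z['d']; l,t,r,b=box
    rr,cc=np.mgrid[t:b,l:r]; W=world('top',rr,cc,d[t:b,l:r]); g=p[t:b,l:r].reshape(-1,3).max(1)
    out={}
    h=W[:,2]
    for nm,m in dict(bar=(h>zr[0]+.02)&(g<60),disc=(h>.065)&(h<.09)&(g>70),plate=(h>.04)&(h<.056)&(g>110)).items():
        q=W[m]; print(nm,m.sum(),'median',np.median(q,0).round(4),'range',q.min(0).round(4),q.max(0).round(4))
        if nm=='bar':
            k,s,ang=cv2.minAreaRect((q[:,:2]*1000).astype(np.float32)); print('  rect',k,s,ang)
            c=q[:,:2]-q[:,:2].mean(0); v=np.linalg.svd(c,full_matrices=False)[2][0]; print('  pca deg',np.degrees(np.arctan2(v[1],v[0]))%180)
        if nm!='bar': print('  circle',cv2.minEnclosingCircle((q[:,:2]*1000).astype(np.float32)))
    # ribs: dark pixels at plate height
    m=(h>.04)&(h<.062)&(g<60); rib=W[m]; print('ribs',m.sum())
    if m.sum()>4:
        _,lab,cen=cv2.kmeans((rib[:,:2]*1000).astype(np.float32),2,None,(3,50,.1),5,cv2.KMEANS_PP_CENTERS)
        dd=cen[1]-cen[0]; print(cen,np.bincount(lab[:,0]),'mid',cen.mean(0),'len',np.hypot(*dd),'deg',np.degrees(np.arctan2(dd[1],dd[0]))%180)
E
python3 - <<'E'
from m import *
print('LEFT');measure('top0',(184,238,270,326))
print('RIGHT');measure('top0',(364,218,462,314))
d=np.load('pics/top0.npz')['d']
for nm,(l,t,r,b) in dict(box=(185,120,255,188),rail=(250,145,300,168),tan=(288,100,370,162),bottle=(310,184,344,224)).items():
    rr,cc=np.mgrid[t:b,l:r]; W=world('top',rr,cc,d[t:b,l:r]); W=W[W[:,2]>.05]; print(nm,np.percentile(W,[2,50,98],axis=0).round(3).tolist())
E
```

```text
LEFT
bar 352 median [0.4394 0.3108 0.1283] range [0.3773 0.1226 0.105 ] [0.4554 0.3377 1.0019]
  rect (421.1691589355469, 226.92213439941406) (222.89447021484375, 39.62135314941406) 77.2755355834961
  pca deg 93.30964490001153
disc 1165 median [0.4334 0.312  0.0833] range [0.3982 0.2704 0.0697] [0.4822 0.3542 0.0899]
  circle ((440.0023193359375, 312.7357482910156), 42.32810592651367)
plate 3244 median [0.4295 0.3037 0.0476] range [0.3696 0.2419 0.04  ] [0.5112 0.3851 0.0558]
  circle ((440.4920349121094, 312.28399658203125), 90.00982666015625)
ribs 33
[[491.04175 318.0139 ]
 [389.9853  307.30417]] [15 18] mid [440.51352 312.65903] len 101.62237 deg 6.0494843
RIGHT
bar 324 median [ 0.4609 -0.0183  0.1202] range [ 0.3773 -0.0318  0.1056] [0.4895 0.1226 1.0019]
  rect (418.98162841796875, 35.62847900390625) (40.51939010620117, 188.54086303710938) 37.74306869506836
  pca deg 154.05355530242707
disc 1221 median [ 0.4591 -0.0114  0.0749] range [ 0.4194 -0.0614  0.0651] [0.5026 0.0212 0.0899]
  circle ((461.00164794921875, -19.72284507751465), 42.219051361083984)
plate 3511 median [ 0.4545 -0.0121  0.0475] range [ 0.3778 -0.103   0.04  ] [0.544  0.0624 0.0556]
  circle ((461.066162109375, -19.974409103393555), 90.0216293334961)
ribs 23
[[413.55118     1.8849167]
 [509.0156    -39.191956 ]] [11 12] mid [461.2834   -18.653519] len 103.92673 deg 156.71854
box [[0.594, 0.233, 0.064], [0.621, 0.277, 0.283], [0.643, 0.366, 0.303]]
rail [[0.618, 0.171, 0.06], [0.63, 0.211, 0.171], [0.643, 0.249, 0.186]]
tan [[0.586, 0.064, 0.165], [0.62, 0.123, 0.341], [0.643, 0.182, 0.371]]
bottle [[0.547, 0.109, 0.057], [0.566, 0.132, 0.098], [0.596, 0.156, 0.13]]
```

```bash
sed -i 's/(h>zr\[0\]+.02)&(g<60)/(h>zr[0]+.02)\&(h<.2)\&(g<60)/' m.py
python3 - <<'E'
from m import *
print('LEFT');measure('top0',(184,238,270,326))
print('RIGHT');measure('top0',(364,218,462,314))
E
```

```text
LEFT
bar 350 median [0.4395 0.311  0.1283] range [0.4249 0.2855 0.105 ] [0.4554 0.3377 0.1338]
  rect (440.685302734375, 311.9942626953125) (14.630227088928223, 54.936500549316406) 23.95412254333496
  pca deg 113.46950913059635
disc 1165 median [0.4334 0.312  0.0833] range [0.3982 0.2704 0.0697] [0.4822 0.3542 0.0899]
  circle ((440.0023193359375, 312.7357482910156), 42.32810592651367)
plate 3244 median [0.4295 0.3037 0.0476] range [0.3696 0.2419 0.04  ] [0.5112 0.3851 0.0558]
  circle ((440.4920349121094, 312.28399658203125), 90.00982666015625)
ribs 33
[[491.04175 318.0139 ]
 [389.9853  307.30417]] [15 18] mid [440.51352 312.65903] len 101.62237 deg 6.0494843
RIGHT
bar 323 median [ 0.4609 -0.0183  0.1202] range [ 0.4337 -0.0318  0.1056] [ 0.4895 -0.0052  0.1247]
  rect (461.6646423339844, -18.986339569091797) (14.601557731628418, 56.349056243896484) 73.94111633300781
  pca deg 163.06894279679344
disc 1221 median [ 0.4591 -0.0114  0.0749] range [ 0.4194 -0.0614  0.0651] [0.5026 0.0212 0.0899]
  circle ((461.00164794921875, -19.72284507751465), 42.219051361083984)
plate 3511 median [ 0.4545 -0.0121  0.0475] range [ 0.3778 -0.103   0.04  ] [0.544  0.0624 0.0556]
  circle ((461.066162109375, -19.974409103393555), 90.0216293334961)
ribs 23
[[413.55118     1.8849167]
 [509.0156    -39.191956 ]] [11 12] mid [461.2834   -18.653519] len 103.92673 deg 156.71854
```

rotor_a's axis is at (0.4405, 0.3125). Its disc top is at 83 mm, so it's raised; the other reads 75 mm, so it's home. The bar lies at 113.7° and the ribs at 6.05° (=186°), so it needs turning by +72° (counterclockwise). First I'll move above it.

```bash
python3 -m inch '[{"dx":-32,"dy":-19},{"dx":-32,"dy":-19},{"dx":-32,"dy":-19},{"dx":-32,"dy":-19},{"dx":-32,"dy":-19},{"dx":-32,"dy":-19},{"dx":-32,"dy":-19},{"dx":-32,"dy":-19}]' 20; python3 -m inch '[{"rz":0.14},{"rz":0.14},{"rz":0.14},{"rz":0.14},{"rz":0.14},{},{}]'
cat > go.py <<'E'
from h import *
import sys
x,y,z,yaw=map(float,sys.argv[1:5]); s=bot.observe(); Rm=R.from_euler('xyz',s['tool_rot']); D=R.from_euler('xyz',[np.pi,0,np.radians(yaw)])
print('clock',s['clock'],s['position'].round(4),'yaw',np.degrees(s['tool_rot'][2]).round(2),'q7',s['qpos'][6],'F',s['force'].round(1),'grip',s['grip_width'])
print('shift mm',(Rm.inv().apply(np.array([x,y,z])-s['position'])*1000).round(1),'rot',(Rm.inv()*D).as_rotvec().round(3))
E
python3 go.py .4405 .3125 .098 113.7
```

```text
clock 0.7 [0.274  0.5617 0.2313] yaw 154.0 q7 -0.11282702498996855 F [-0.6  0.2  0.2] grip 0.08544591274918412
shift mm [-258.9 -151.   133.3] rot [0.    0.    0.703]schema error: expected keys dx, dy, dz, rx, ry, rz, hand
schema error: expected keys dx, dy, dz, rx, ry, rz, hand
```

All seven keys are needed in each row.

```bash
python3 -m inch '[{"dx":-32,"dy":-19,"dz":0,"rx":0,"ry":0,"rz":0,"hand":-1},{"dx":-32,"dy":-19,"dz":0,"rx":0,"ry":0,"rz":0,"hand":-1},{"dx":-32,"dy":-19,"dz":0,"rx":0,"ry":0,"rz":0,"hand":-1},{"dx":-32,"dy":-19,"dz":0,"rx":0,"ry":0,"rz":0,"hand":-1},{"dx":-32,"dy":-19,"dz":0,"rx":0,"ry":0,"rz":0,"hand":-1},{"dx":-32,"dy":-19,"dz":0,"rx":0,"ry":0,"rz":0,"hand":-1},{"dx":-32,"dy":-19,"dz":0,"rx":0,"ry":0,"rz":0,"hand":-1},{"dx":-32,"dy":-19,"dz":0,"rx":0,"ry":0,"rz":0,"hand":-1}]' 20; python3 -m inch '[{"dx":0,"dy":0,"dz":0,"rx":0,"ry":0,"rz":0.14,"hand":-1},{"dx":0,"dy":0,"dz":0,"rx":0,"ry":0,"rz":0.14,"hand":-1},{"dx":0,"dy":0,"dz":0,"rx":0,"ry":0,"rz":0.14,"hand":-1},{"dx":0,"dy":0,"dz":0,"rx":0,"ry":0,"rz":0.14,"hand":-1},{"dx":0,"dy":0,"dz":0,"rx":0,"ry":0,"rz":0.14,"hand":-1},{"dx":0,"dy":0,"dz":0,"rx":0,"ry":0,"rz":0,"hand":-1},{"dx":0,"dy":0,"dz":0,"rx":0,"ry":0,"rz":0,"hand":-1}]'; python3 go.py .4405 .3125 .098 113.7
```

```text
clock: 1.5
position: [0.4382, 0.3115, 0.2315]
tool_rot: [3.141, 0.0, 2.688]
force: [1.3, 1.5, 0.1]
grip_width: 0.0856
clock: 2.2
position: [0.4373, 0.313, 0.2313]
tool_rot: [3.142, 0.0, 1.992]
force: [0.5, 0.2, 0.6]
grip_width: 0.0854
clock 2.2 [0.4373 0.313  0.2313] yaw 114.16 q7 -0.22967278359631244 F [0.5 0.2 0.6] grip 0.0854060288578693
shift mm [ -1.7   2.7 133.3] rot [0.    0.    0.008]
```

```bash
python3 -m inch '[{"dx":-1.7,"dy":2.7,"dz":10,"rx":0,"ry":0,"rz":0.008,"hand":-1},{"dx":0,"dy":0,"dz":20,"rx":0,"ry":0,"rz":0,"hand":-1},{"dx":0,"dy":0,"dz":20,"rx":0,"ry":0,"rz":0,"hand":-1},{"dx":0,"dy":0,"dz":20,"rx":0,"ry":0,"rz":0,"hand":-1},{"dx":0,"dy":0,"dz":20,"rx":0,"ry":0,"rz":0,"hand":-1},{"dx":0,"dy":0,"dz":0,"rx":0,"ry":0,"rz":0,"hand":-1},{"dx":0,"dy":0,"dz":0,"rx":0,"ry":0,"rz":0,"hand":-1}]'; python3 go.py .4405 .3125 .098 113.7; python3 -c "
from h import *
shot('side','s1')
shot('top','t1')"
```

```text
clock: 2.9
position: [0.4407, 0.3122, 0.1412]
tool_rot: [-3.141, 0.0, 1.981]
force: [0.0, -0.2, 0.5]
grip_width: 0.0854
clock 2.9 [0.4407 0.3122 0.1412] yaw 113.48 q7 -0.2100966627059434 F [ 0.  -0.2  0.5] grip 0.08536989536203186
shift mm [ 0.4 -0.1 43.2] rot [-0.001  0.    -0.004]
```

View pics/s1.png

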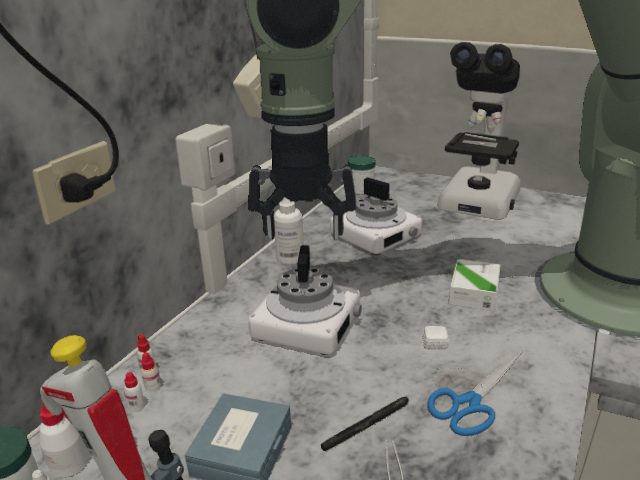

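View pics/t1.png

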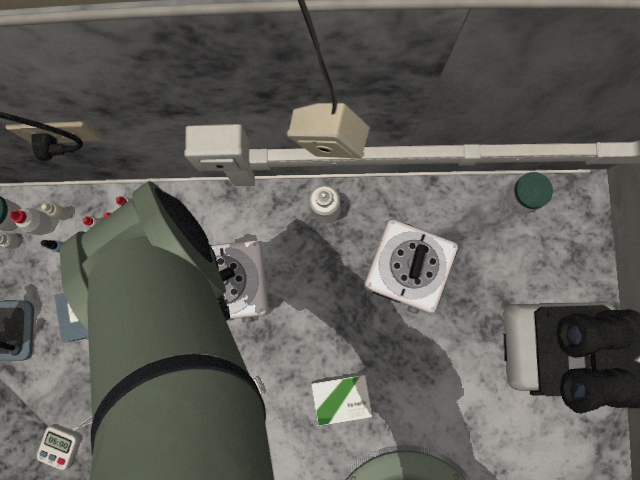

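In the side picture the open jaws (fingers near columns 265 and 345) straddle the bar at (303,263), and nothing is in the way. I'll go down and grip.

```bash
python3 -m inch '[{"dx":0,"dy":0,"dz":15,"rx":0,"ry":0,"rz":-0.004,"hand":-1},{"dx":0,"dy":0,"dz":15,"rx":0,"ry":0,"rz":0,"hand":-1},{"dx":0,"dy":0,"dz":13,"rx":0,"ry":0,"rz":0,"hand":-1},{"dx":0,"dy":0,"dz":0,"rx":0,"ry":0,"rz":0,"hand":-1}]'; python3 -m inch '[{"dx":0,"dy":0,"dz":0,"rx":0,"ry":0,"rz":0,"hand":1},{"dx":0,"dy":0,"dz":0,"rx":0,"ry":0,"rz":0,"hand":1},{"dx":0,"dy":0,"dz":0,"rx":0,"ry":0,"rz":0,"hand":1},{"dx":0,"dy":0,"dz":0,"rx":0,"ry":0,"rz":0,"hand":1},{"dx":0,"dy":0,"dz":0,"rx":0,"ry":0,"rz":0,"hand":1},{"dx":0,"dy":0,"dz":0,"rx":0,"ry":0,"rz":0,"hand":1},{"dx":0,"dy":0,"dz":0,"rx":0,"ry":0,"rz":0,"hand":1},{"dx":0,"dy":0,"dz":0,"rx":0,"ry":0,"rz":0,"hand":1}]' 20; python3 go.py .4405 .3125 .098 186
```

```text
clock: 3.4
position: [0.4402, 0.3121, 0.0974]
tool_rot: [-3.14, 0.0, 1.984]
force: [0.2, -0.3, 0.2]
grip_width: 0.0856
clock: 4.2
position: [0.4409, 0.3126, 0.0985]
tool_rot: [3.141, -0.0, 1.984]
force: [3.2, 1.0, 1.5]
grip_width: 0.0137
clock 4.2 [0.4409 0.3126 0.0985] yaw 113.65 q7 -0.19633238378294252 F [3.2 1.  1.5] grip 0.013693748094142633
shift mm [ 0.1 -0.4  0.5] rot [ 1.000e-03  0.000e+00 -1.263e+00]
```

The jaws stopped at 13.7 mm, the bar's thickness, with small forces. Now I'll turn it −1.263 rad about tool z.

```bash
python3 -m inch '[{"dx":0,"dy":0,"dz":0,"rx":0,"ry":0,"rz":-0.1,"hand":1},{"dx":0,"dy":0,"dz":0,"rx":0,"ry":0,"rz":-0.1,"hand":1},{"dx":0,"dy":0,"dz":0,"rx":0,"ry":0,"rz":-0.1,"hand":1},{"dx":0,"dy":0,"dz":0,"rx":0,"ry":0,"rz":-0.1,"hand":1},{"dx":0,"dy":0,"dz":0,"rx":0,"ry":0,"rz":-0.1,"hand":1},{"dx":0,"dy":0,"dz":0,"rx":0,"ry":0,"rz":-0.1,"hand":1}]'; python3 go.py .4409 .3126 .0985 186
```

```text
clock: 4.8
position: [0.4404, 0.3121, 0.0983]
tool_rot: [-3.141, -0.0, 2.588]
force: [-0.9, -1.0, 2.0]
grip_width: 0.0138
clock 4.8 [0.4404 0.3121 0.0983] yaw 148.26 q7 0.26555274671968776 F [-0.9 -1.   2. ] grip 0.013755950828670985
shift mm [-0.2  0.7 -0.2] rot [-0.001 -0.    -0.659]
```

```bash
python3 -m inch '[{"dx":0,"dy":0,"dz":0,"rx":0,"ry":0,"rz":-0.1,"hand":1},{"dx":0,"dy":0,"dz":0,"rx":0,"ry":0,"rz":-0.1,"hand":1},{"dx":0,"dy":0,"dz":0,"rx":0,"ry":0,"rz":-0.1,"hand":1},{"dx":0,"dy":0,"dz":0,"rx":0,"ry":0,"rz":-0.1,"hand":1},{"dx":0,"dy":0,"dz":0,"rx":0,"ry":0,"rz":-0.1,"hand":1},{"dx":0,"dy":0,"dz":0,"rx":0,"ry":0,"rz":-0.1,"hand":1},{"dx":0,"dy":0,"dz":0,"rx":0,"ry":0,"rz":-0.06,"hand":1},{"dx":0,"dy":0,"dz":0,"rx":0,"ry":0,"rz":0,"hand":1},{"dx":0,"dy":0,"dz":0,"rx":0,"ry":0,"rz":0,"hand":1}]'; python3 go.py .4405 .3125 .0985 186; python3 -c "
from h import *
shot('side','s2')"
```

```text
clock: 5.7
position: [0.4403, 0.3117, 0.098]
tool_rot: [-3.141, -0.001, -3.042]
force: [1.2, -1.9, -3.7]
grip_width: 0.0139
clock 5.7 [0.4403 0.3117 0.098 ] yaw -174.28 q7 0.7747443233929939 F [ 1.2 -1.9 -3.7] grip 0.013874875680569814
shift mm [-0.2  0.7 -0.5] rot [-0.001 -0.001 -0.005]
```

View pics/s2.png

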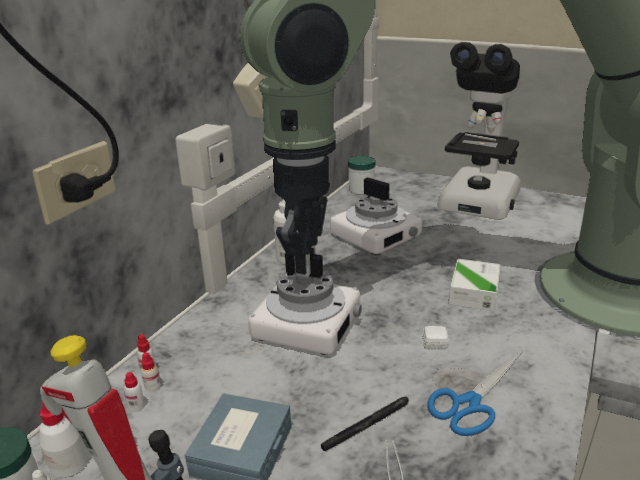

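The bar has turned with the gripper to 185.7°, and one rib shows at about (338,303). Now to let go.

```bash
python3 -m inch '[{"dx":0,"dy":0,"dz":0,"rx":0,"ry":0,"rz":0,"hand":-1},{"dx":0,"dy":0,"dz":0,"rx":0,"ry":0,"rz":0,"hand":-1},{"dx":0,"dy":0,"dz":0,"rx":0,"ry":0,"rz":0,"hand":-1},{"dx":0,"dy":0,"dz":0,"rx":0,"ry":0,"rz":0,"hand":-1},{"dx":0,"dy":0,"dz":0,"rx":0,"ry":0,"rz":0,"hand":-1},{"dx":0,"dy":0,"dz":0,"rx":0,"ry":0,"rz":0,"hand":-1}]'; python3 -m inch '[{"dx":0,"dy":0,"dz":-15,"rx":0,"ry":0,"rz":0,"hand":-1},{"dx":0,"dy":0,"dz":-25,"rx":0,"ry":0,"rz":0,"hand":-1},{"dx":0,"dy":0,"dz":-30,"rx":0,"ry":0,"rz":0,"hand":-1},{"dx":0,"dy":0,"dz":-30,"rx":0,"ry":0,"rz":0,"hand":-1},{"dx":0,"dy":0,"dz":0,"rx":0,"ry":0,"rz":0,"hand":-1}]'; python3 -c "
from h import *
shot('side','s3');shot('top','t3')"
```

```text
clock: 6.35
position: [0.4406, 0.3125, 0.0983]
tool_rot: [3.142, 0.0, -3.04]
force: [-0.4, 0.0, -0.0]
grip_width: 0.0858
clock: 6.85
position: [0.4419, 0.3134, 0.2018]
tool_rot: [3.139, 0.005, -3.04]
force: [0.2, 0.7, -0.1]
grip_width: 0.0855
```

View pics/s3.png

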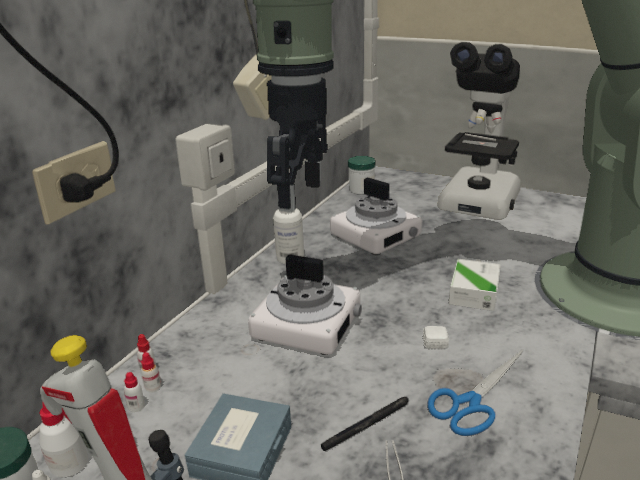

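View pics/t3.png

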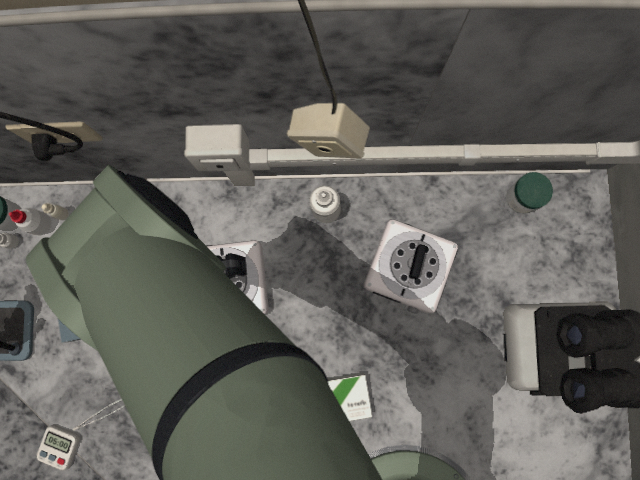

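The side picture shows the bar at (305,268) along the rib direction. I'll check heights with depth, and compare the disc, bar top and tilt.

Run:
```python
from h import *
def an(n,A,nm):
    z=np.load(f'pics/{n}.npz'); p,d=z['p'],z['d']; rr,cc=np.mgrid[0:480,0:640]; W=world('side',rr,cc,d); g=p.reshape(-1,3).max(1)
    ok=(np.ravel(d)>0); rad=np.hypot(W[:,0]-A[0],W[:,1]-A[1])
    disc=W[ok&(rad<.040)&(rad>.02)&(W[:,2]>.066)&(W[:,2]<.09)&(g>70)]
    disc=disc[disc[:,2]>np.percentile(disc[:,2],60)-.004]
    c=np.linalg.lstsq(np.c_[disc[:,:2]-A,np.ones(len(disc))],disc[:,2],rcond=None)[0]
    bar=W[ok&(rad<.032)&(W[:,2]>.1)&(W[:,2]<.14)&(g<70)]
    pl=W[ok&(rad<.058)&(rad>.048)&(W[:,2]>.04)&(W[:,2]<.062)]
    print(n,nm,'disc h',np.median(disc[:,2]).round(4),'tilt',c[:2].round(3),'bar top',np.percentile(bar[:,2],98).round(4),'n',len(bar),'plate',np.median(pl[:,2]).round(4))
    q=bar[:,:2]
    print('  bar ctr/ang',cv2.minAreaRect((q*1000).astype(np.float32)))
A=np.array([.4405,.3125]);B=np.array([.461,-.0195])
an('s1',A,'A before');an('s3',A,'A after');an('s1',B,'B before');an('s3',B,'B after')
```

```text
s1 A before disc h 0.0819 tilt [ 0.007 -0.003] bar top 0.1288 n 367 plate 0.0502
  bar ctr/ang ((441.41864013671875, 314.4660339355469), (14.337505340576172, 55.44129180908203), 24.06737518310547)
s3 A after disc h 0.074 tilt [ 0.005 -0.007] bar top 0.1209 n 579 plate 0.0502
  bar ctr/ang ((441.1828918457031, 313.6133117675781), (56.07133483886719, 16.59107208251953), 5.205859661102295)
s1 B before disc h 0.074 tilt [ 0.006 -0.013] bar top 0.1207 n 294 plate 0.0495
  bar ctr/ang ((463.8312683105469, -18.556468963623047), (16.71780014038086, 57.560123443603516), 75.10105895996094)
s3 B after disc h 0.0739 tilt [ 0.001 -0.018] bar top 0.1205 n 290 plate 0.0494
  bar ctr/ang ((463.31170654296875, -17.494667053222656), (14.652031898498535, 56.72804260253906), 73.61231994628906)
```

```bash
python3 -c "
from h import *
s=bot.observe();print(s['clock'],s['position'],s['force'],abs(s['qd']).max());print(bot.job_done())"
```

```text
6.95 [0.44077154 0.31245563 0.19862076] [ 0.30707445 -0.17480226 -0.94604925] 0.02655240072197862
the job is handed in; nothing more can be done
None
```

The raised rotor, on the left spinner, is seated. I gripped its bar at 20 N, turned it 72° counterclockwise on its shaft to the line of the ribs, let go, and lifted the gripper about 0.1 m clear. I handed the job in at about 7 s; no verdict is reported.

My last checks all agreed:
- **Height:** the disc top fell from 81.9 to 74.0 mm and the bar top from 128.8 to 120.9 mm. The seated rotor reads the same: 74 mm and about 120.6 mm.
- **Line:** the bar lies at about 5.2°, against 6.0° for the ribs.
- **Level:** the tilt is under about 0.01 rad.
- **Position:** the bar's centre is within about 1.5 mm of the shaft axis, which is about as good as the camera calibration.
- **Forces:** all readings stayed at a few newtons, with nothing touching the gripper at the end.
- **Other rotor:** its height is unchanged, and its bar's centre reads within about 1.2 mm of before.
- **Bottle:** it looked unmoved in the pictures; I did not measure it again.

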